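Open the reader's dust cover and load a block

ROBOT

A 6-joint arm with a two-finger parallel gripper is mounted at the origin on a cart in front of the work surface, level with it; the furniture and walls round the work are solid. World frame = base frame: x ahead of the robot, y to its left, z up, the work surface at z = 0. Lengths are in m, angles in degrees, forces in N, time in s.
With the tool pointing down it reaches from about 0.3 to 0.95 m from the base axis. Payload 3.1 kg.
Tool frame: the origin (TCP) lies on the centre line of the jaws, within the pads' length; the fingertips stand 25 mm ahead of it and the grasp point (between the pads) lies 6 mm ahead of it; z points along the fingers, y is the line along which they close (so a half turn about z gives the same grasp; the last joint's range is limited). The gripper opens to 85 mm and grips with 20 to 120 N. Pads are 22 mm wide; open, the fingers measure 114 mm over their backs; the gripper's body (76 mm by 85 mm) begins 54 mm behind the grasp point. The pads swing forward as they close: fully open they stand 13 mm farther back than shut.
Start: joints at [68.887, 17.653, 93.61, -0, 68.738, -3.994], TCP at [0.184, 0.597, 0.218] pointing down, gripper open.
Joint ranges: [-175.34, 175.34], [-45.06, 112.39], [2.9, 150.54], [-68.45, 248.45], [3.09, 151.38], [-168.51, 168.51]. Speed limits (degrees/s): [159.86, 159.86, 180, 180, 180, 180].

INTERFACE

Orientations are given as [roll, pitch, yaw] about the fixed x, y, z axes, in that order (R = Rz(yaw) Ry(pitch) Rx(roll)).
In Python, from plant import robot gives the robot as it stands. The module is installed in compiled form; this text tells all that it offers.
- The arm moves only by the shell command python3 -m pendant 'ROWS'. ROWS is JSON, a list of rows, each a list of 7 numbers: the shift along the tool's x, y, z in cm, then the turn, a rotation vector about the tool's x, y, z in degrees, then the finger opening in cm, from 0 to 8.54. A call has 1 to 8 rows; each row is the pose to reach, as a shift and turn from the pose commanded when the call began, along the tool's axes at that moment; what a row does not reach only later rows make up. A row lasts 1/12 s, in which the tool goes at most 41.7 mm and 7.16 degrees, less where a joint would pass 70% of its speed; a pose out of reach is approached as far as the arm can. A call with a gripper value outside its range is refused whole. The fingers move at their own pace and stop on an object; the grip force is fixed at half the most. Time passes only in rows, so rows that repeat a pose let the fingers close. It gives the time, the measured TCP pose, the force, the opening and the grip force at its end, in the units of the state.
- robot.get_state(): the state, without advancing time (a new reading comes with each control period).
- robot.capture(name): name is "scene" or "side" or "wrist"; returns a dict with "img" (384x512x3 uint8, red, green, blue), "vfov" (degrees; the focal length in pixels is half the picture's height over the tangent of half this angle, whatever the lens; pixels are square), "cx", "cy" (the principal point, pixels), "distortion" ([k1, k2, p1, p2, k3] as OpenCV has them; the pictures are not rectified), "world_from_camera" (4x4, takes a point from camera to world coordinates); the wrist camera has in their place "mount" (4x4, takes a point from camera to tool coordinates, whose origin is the TCP and whose axes are the flange's). Camera axes: x right, y up, looking along -z (the intrinsics and any distortion apply to the point x, -y, -z); pixel columns grow to the right and rows downward; lengths in m; the calibration is good to about 2 mm. A picture is of the moment at which its call begins: read the wrist's pose just before it. There is no depth.
- robot.sign_off(): hands the job in; it is judged then, once.
The state is a dict: "clock": time; "qpos": joint angles; "qd": joint speeds; "joint_torque": joint torques, N m; "tcp_pos": TCP position; "tcp_rot": TCP orientation; "wrist_force": force on the tool from outside, world axes, zero at the start; "wrist_torque": the same for the moment, N m; "grip_width": finger opening in m; "grip_force": force on a finger pad.
Only numpy, scipy, OpenCV 4.12 (cv2) and the standard library are available. Lean on these libraries where they do the work, as an engineer would, in place of code of your own. Each camera call takes 0.05 s, during which the arm holds its last target. There are 200 camera calls.

TASK

Get the beech block ready for a surface reading: swing the steel dust cover of the grey optical reader aside on its pin until it stops, then lay the beech block flat across the two narrow rails, square to them and centred over the lens, and let go. Leave the jar and the small tin where they stand.

Things in the scene. Friction and masses are not known exactly. Their poses are not given: they have to be found in the camera images.
- reader: the optical reader: a low grey box fixed to the bench, 160 (its x) x 220 (its y) mm, aluminium deck 45 mm above the bench. Origin: centre of its underside. x points to its back, y to its left, z up. On the deck: a lens between two narrow rails, hidden while the cover is closed.
- port (a point): middle between the two steel rails, level with their tops (59 mm above the bench), over the lens (bezel 34 mm across, top at 49 mm), 45 mm from the reader's middle along its y. Reader's axes. The rails run along x: 60 mm long, 6 mm wide, 14 mm above the deck, centres 22 mm either side of here along y. The block's long side lies along y, bridging both.
- cover_pin (a point): the upright pin the dust cover turns on, fixed to the reader 85 mm from the lens along the reader's -y; the point is level with the cover's upper face, 67 mm above the bench. The pin's head stands to 82 mm above the bench. Axes are the reader's.
- cover_lip (a point): middle of the upright folded lip on the robot's side of the steel cover (plate 84 x 90 x 5 mm, 62 to 67 mm above the bench). Axes turn with the cover: y away from the pin, x square to the lip, the way to push it. Lip 74 mm along y, 5 mm thick, 62 to 92 mm above the bench; this point at 79.5 mm, from the pin 85 mm along y and 42 mm along -x. Free space on its -x side.
- dust_cover (a joint): angle of the dust cover about its pin (rad): 0 lies over the lens pointing along the reader's y, grows clockwise seen from above as it swings away to the reader's back, stop at 1.75. No spring; light friction (about 1 N at the lip) holds it where it is left.
- block_center (a point): centre of the loose beech block, plain wood, 26 x 70 x 22 mm (its x, y, z), about 60 g, lying flat on the bench; y is its long axis, z up. Point half-way up, 11 mm over its underside.
- jar_center (a point): centre of a loose bystander: round jar with dark grey contents and white lid, 50 mm across, 92 mm high, standing upright; point 46 mm over its underside
- tin_center (a point): centre of a loose bystander: small rectangular red tin, 42 x 60 x 34 mm (x, y, z), lidded; point 17 mm over its underside
Mind the look-alikes: they are no part of the job. Of the things that look like the part that bears block_center, the largest one is meant.

How it is judged:
By the outcome, as a careful person would: the job done as asked, in the order asked, and still so for the second after the job is handed in, with the robot touching nothing.
It also fails if it takes over 58 s, if anything falls off the work surface, if the arm or the gripper's body presses on something with over 40 N, if the wrist force passes 120 N, or if a joint passes its speed limit or range.

## Working session

There is one attempt and no reset: what is moved stays moved. The work goes in short steps, Python scripts to look and compute and a shell command to move; the robot and the scene stay as the last step left them, time stands still between calls to the robot, and variables do not carry over. Pictures are saved under pics/ and viewed, at most 10 in all, crops included, and the job is handed in when it is done.

```bash
mkdir -p pics; cat > h.py <<'E'
import numpy as np, cv2
from scipy.spatial.transform import Rotation as R
from plant import robot
def cam(n):
    s=robot.get_state(); c=robot.capture(n); 
    if 'mount' in c:
        T=np.eye(4); T[:3,:3]=R.from_euler('xyz',s['tcp_rot'],degrees=True).as_matrix(); T[:3,3]=s['tcp_pos']; c['world_from_camera']=T@np.array(c['mount'])
    h=c['img'].shape[0]; f=h/2/np.tan(np.radians(c['vfov']/2)); c['K']=np.array([[f,0,c['cx']],[0,f,c['cy']],[0,0,1.]]); c['D']=np.array(c['distortion'],float); c['W']=np.array(c['world_from_camera'])
    return c
def save(c,name):
    cv2.imwrite('pics/'+name+'.png',c['img'][:,:,::-1]); np.savez('pics/'+name+'.npz',img=c['img'],K=c['K'],D=c['D'],W=c['W'])
def load(name): return dict(np.load('pics/'+name+'.npz'))
def pix2w(c,uv,z):
    p=cv2.undistortPoints(np.array(uv,float).reshape(-1,1,2),c['K'],c['D']).reshape(-1,2)
    d=np.c_[p[:,0],-p[:,1],-np.ones(len(p))]@c['W'][:3,:3].T; o=c['W'][:3,3]
    z=np.broadcast_to(z,len(p)); return o+d*((z-o[2])/d[:,2])[:,None]
def w2pix(c,P):
    q=(np.array(P,float).reshape(-1,3)-c['W'][:3,3])@c['W'][:3,:3]; q=q*[1,-1,-1]
    return cv2.projectPoints(q,np.zeros(3),np.zeros(3),c['K'],c['D'])[0].reshape(-1,2)
def st():
    s=robot.get_state(); print({k:np.round(s[k],3).tolist() for k in('clock','qpos','tcp_pos','tcp_rot','wrist_force','grip_width','grip_force')}); return s
E
python3 - <<'E'
from h import *
st()
for n in('scene','side','wrist'):
    c=cam(n); save(c,n+'0'); print(n,c['W'].round(3).tolist(),c['K'][0,0],c['D'])
a=[cv2.imread(f'pics/{n}0.png') for n in('scene','side','wrist')]
for n,i in zip(('scene','side'),a): cv2.imwrite(f'pics/{n}0b.png',cv2.resize(i,(800,600),interpolation=cv2.INTER_CUBIC))
E
```

```text
{'clock': 0.0, 'qpos': [68.887, 17.708, 93.69, 0.001, 68.738, -3.993], 'tcp_pos': [0.184, 0.596, 0.217], 'tcp_rot': [-179.864, -0.01, 162.88], 'wrist_force': [-0.393, -0.495, 0.159], 'grip_width': 0.085, 'grip_force': 0.0}
scene [[-0.759, 0.506, -0.409, 0.181], [-0.651, -0.584, 0.485, 0.307], [0.006, 0.634, 0.773, 0.739], [0.0, 0.0, 0.0, 1.0]] 356.7182192205207 [-0.0099415  0.         0.         0.         0.       ]
side [[0.83, 0.197, -0.522, 0.077], [-0.558, 0.298, -0.774, -0.742], [0.004, 0.934, 0.357, 0.384], [0.0, 0.0, 0.0, 1.0]] 380.86520326849063 [-0.0554897  0.         0.         0.         0.       ]
wrist [[0.294, -0.91, -0.291, 0.109], [0.956, 0.28, 0.091, 0.619], [-0.002, -0.305, 0.952, 0.372], [0.0, 0.0, 0.0, 1.0]] 275.6230498372596 [-0.05424615  0.          0.          0.          0.        ]
```

View pics/scene0b.png

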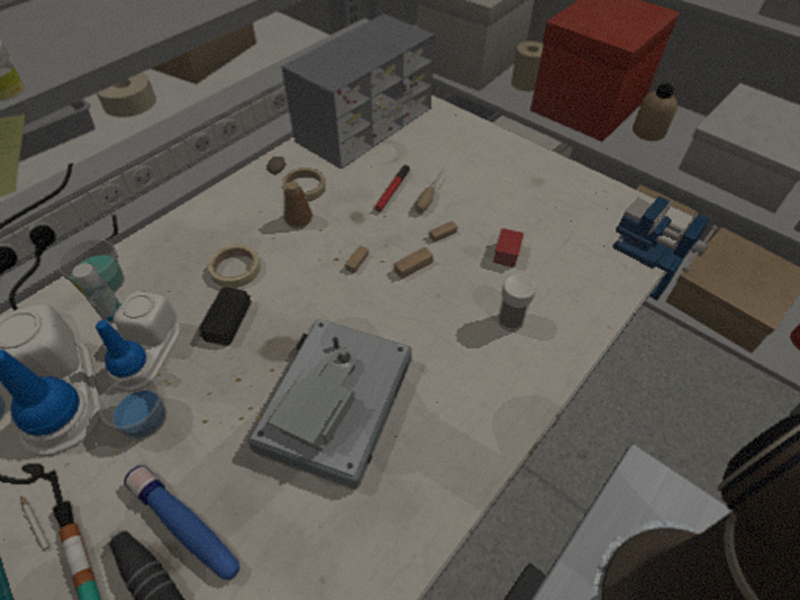

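View pics/side0b.png

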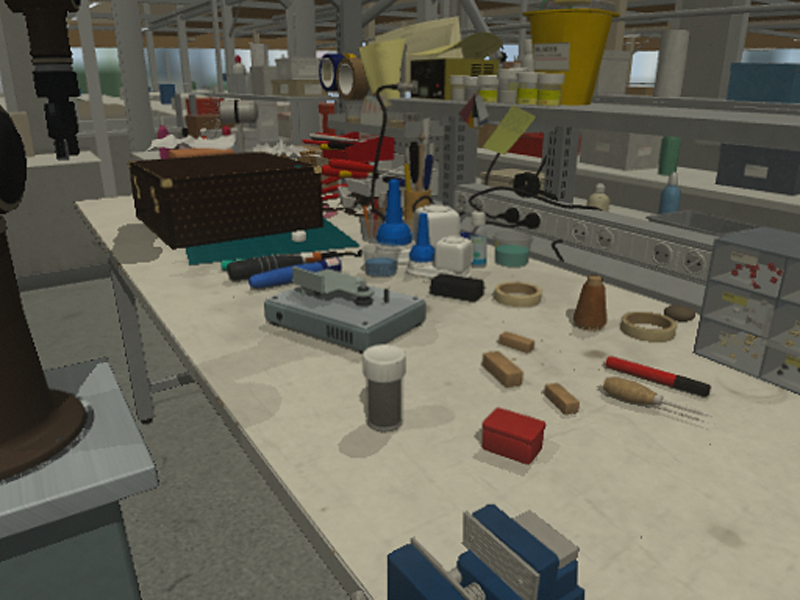

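The scene picture (800x600) shows three beech-like blocks: (413,263), the largest, then (357,259) and (443,231), both smaller. The cork at (297,207) is no match. The reader is at (330,400) with its pin near (343,357) and the cover towards (310,405). The red tin is at (508,247) and the jar at (516,300). I choose (413,263) and check it in a close crop.

```bash
python3 - <<'E'
import cv2,numpy as np
i=cv2.imread('pics/scene0.png')
a=cv2.resize(i[130:200,205:345],None,fx=5,fy=5,interpolation=cv2.INTER_CUBIC)
cv2.imwrite('pics/c1.png',a)   # u=205+x/5, v=130+y/5
b=cv2.resize(i[195:315,150:275],None,fx=5,fy=5,interpolation=cv2.INTER_CUBIC)
cv2.imwrite('pics/c2.png',cv2.convertScaleAbs(b,alpha=1.5)) # u=150+x/5, v=195+y/5
E
```

```text
(no output)
```

View pics/c1.png

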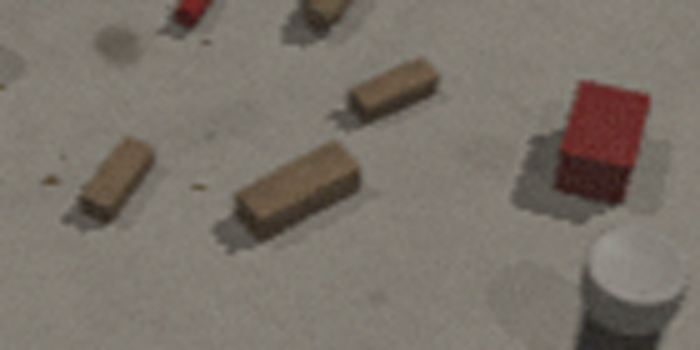

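View pics/c2.png

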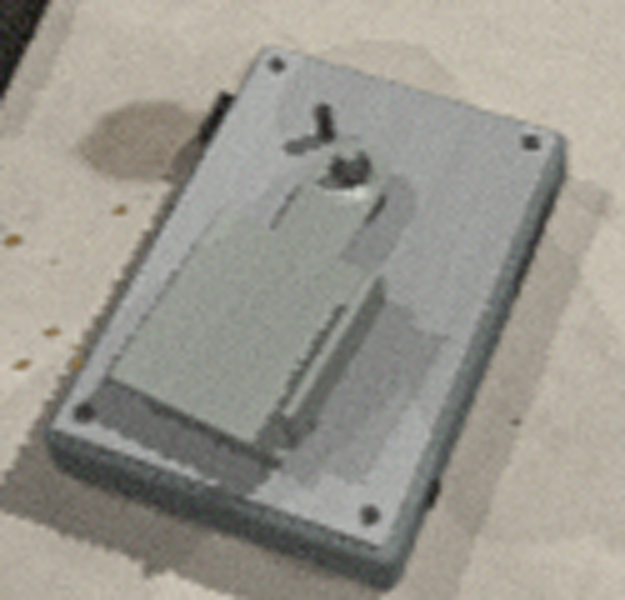

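The crop confirms that the block at crop (298,190) is clearly the largest of the three. The reader crop shows the deck corners at (270,47), (563,135), (395,555) and (48,430), the pin head at (350,165), and the lip running (285,410)-(380,280) on the robot's side.

```bash
cat > m.py <<'E'
from h import *
from scipy.optimize import least_squares
def rect(c,uv,z,sx,sy,g):
    # corners order: (+x,-y),(-x,-y),(-x,+y),(+x,+y)
    L=np.array([[1,-1],[-1,-1],[-1,1],[1,1]])*[sx/2,sy/2]
    def P(p): 
        a=p[2]; M=np.array([[np.cos(a),-np.sin(a)],[np.sin(a),np.cos(a)]]); return np.c_[L@M.T+p[:2],np.full(4,z)]
    r=least_squares(lambda p:(w2pix(c,P(p))-uv).ravel(),g); return r.x,np.abs(r.fun).max()
E
python3 - <<'E'
from m import *
c=load('scene0')
uv=np.array([[270,47],[563,135],[395,555],[48,430]])/5+[150,195]
P=pix2w(c,uv,.045);print(P.round(3).tolist())
g=P.mean(0); d=P[3]-P[0]; a=np.arctan2(d[1],d[0])-np.pi/2
p,e=rect(c,uv,.045,.16,.22,[g[0],g[1],a]); print('reader',p[:2],np.degrees(p[2]),e)
X=np.array([np.cos(p[2]),np.sin(p[2])]);Y=np.array([-X[1],X[0]])
print('port',p[:2]+.045*Y,'pin',p[:2]-.04*Y,'lip',p[:2]+.045*Y-.042*X)
print('pin chk',pix2w(c,np.array([[350,165]])/5+[150,195],.082))
print('lip top ends',pix2w(c,np.array([[380,275],[285,410]])/5+[150,195],.092))
uv=np.array([[237,207],[335,142],[360,172],[262,232]])/5+[205,130.]
B=pix2w(c,uv[:3],.022);print(B.round(4).tolist(),np.linalg.norm(B[1]-B[0]),np.linalg.norm(B[2]-B[1]))
d=B[1]-B[0];print('block',(B[0]+B[2])/2,'long dir deg',np.degrees(np.arctan2(d[1],d[0])))
print('others',pix2w(c,[[357*.64,259*.64],[443*.64,231*.64],[508*.64,247*.64],[516*.64,325*.64]],0).round(3).tolist())
w=load('wrist0');print('wrist px block',w2pix(w,[(B[0]+B[2])/2]))
E
```

```text
[[0.61, -0.001, 0.045], [0.47, -0.055, 0.045], [0.393, 0.141, 0.045], [0.537, 0.196, 0.045]]
reader [0.50372348 0.06878238] 21.156020660416488 2.720856832264019
port [0.48748258 0.11074943] pin [0.51815983 0.03147833] lip [0.44831334 0.09559125]
pin chk [[0.51488797 0.0371458  0.082     ]]
lip top ends [[0.46319503 0.0712641  0.092     ]
 [0.45001485 0.13816714 0.092     ]]
[[0.6058, -0.1733, 0.022], [0.5965, -0.2455, 0.022], [0.5718, -0.2369, 0.022]] 0.07279931532336446 0.026198853134583963
block [ 0.58878558 -0.20508241  0.022     ] long dir deg -97.31605006488577
others [[0.684, -0.16, 0.0], [0.611, -0.318, 0.0], [0.495, -0.364, 0.0], [0.386, -0.224, 0.0]]
wrist px block [[-23.93000153 430.28476946]]
```

```bash
python3 -m pendant '[[-2,-2.2,0,0,0,0,0],[-4.5,-5,0,0,0,0,0],[-7,-7.8,0,0,0,0,0],[-9.5,-10.5,0,0,0,0,0],[-12,-13.2,0,0,0,0,0],[-14.5,-16,0,0,0,0,0],[-17,-18.7,0,0,0,0,0],[-18.7,-20.6,0,0,0,0,0]]' && python3 -m pendant '[[-2.5,-2.7,0,0,0,0,0],[-5,-5.5,0,0,0,0,0],[-7.5,-8.2,0,0,0,0,0],[-10,-11,0,0,0,0,0],[-12.5,-13.7,0,0,0,0,0],[-15,-16.5,0,0,0,0,0],[-17,-18.7,0,0,0,0,0],[-18.7,-20.6,0,0,0,0,0]]' && python3 -m pendant '[[0,0,0,0,0,-6,0],[0,0,0,0,0,-12,0],[0,0,0,0,0,-18,0],[0,0,0,0,0,-24,0],[0,0,0,0,0,-30,0],[0,0,0,0,0,-36,0],[0,0,0,0,0,-38,0],[0,0,0,0,0,-38,0]]'; python3 - <<'E'
from h import *
st(); c=cam('wrist'); save(c,'w1'); cv2.imwrite('pics/w1b.png',cv2.convertScaleAbs(cv2.resize(c['img'][:,:,::-1],(800,600),interpolation=cv2.INTER_CUBIC),alpha=1.4))
E
```

```text
clock: 0.82
tcp_pos: [0.3025, 0.3425, 0.2178]
tcp_rot: [-179.9, 0.0, 162.8]
wrist_force: [0.6, 0.5, 0.5]
grip_width: -0.0001
grip_force: 0.0
clock: 1.48
tcp_pos: [0.4206, 0.0913, 0.2181]
tcp_rot: [-180.0, 0.0, 162.8]
wrist_force: [-0.3, 0.4, -0.5]
grip_width: -0.0001
grip_force: 0.0
clock: 2.15
tcp_pos: [0.4199, 0.0934, 0.2179]
tcp_rot: [180.0, -0.0, -159.1]
wrist_force: [-0.2, -0.1, 0.1]
grip_width: -0.0
grip_force: 0.0
{'clock': 2.15, 'qpos': [6.736, -4.595, 118.455, -0.001, 66.172, -104.168], 'tcp_pos': [0.42, 0.093, 0.218], 'tcp_rot': [179.992, -0.032, -159.096], 'wrist_force': [-0.177, -0.087, 0.105], 'grip_width': -0.0, 'grip_force': 0.0}
```

View pics/w1b.png

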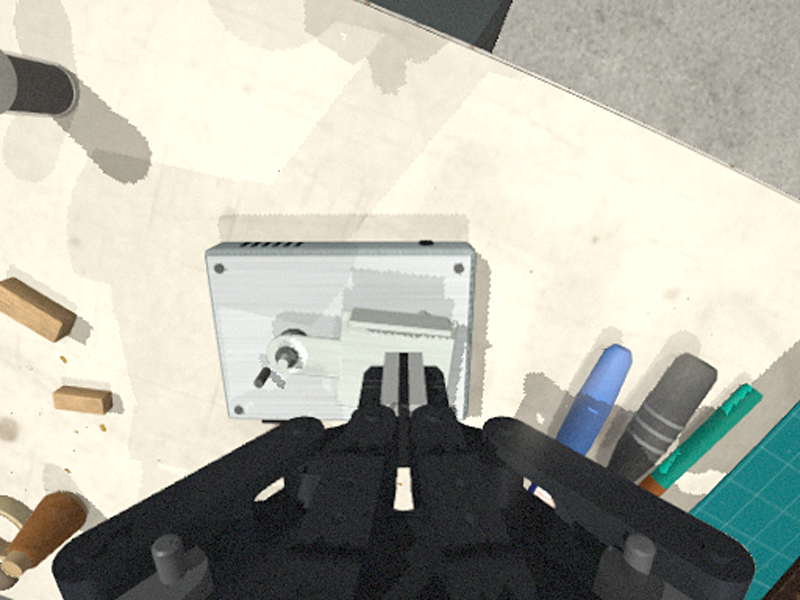

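```bash
python3 - <<'E'
from m import *
c=load('w1'); k=.64
uv=np.array([[229,418],[208,256],[471,249],[468,418]])*k
p,e=rect(c,uv,.045,.16,.22,[.504,.069,np.radians(21)]); print('reader',p[:2],np.degrees(p[2]),e)
X=np.array([np.cos(p[2]),np.sin(p[2])]);Y=np.array([-X[1],X[0]])
print('corners w',pix2w(c,uv,.045).round(3).tolist())
print('pin model',p[:2]-.04*Y,'pin meas',pix2w(c,np.array([[286,354]])*k,.082),pix2w(load('scene0'),np.array([[350,163]])/5+[150,195],.082))
L=pix2w(c,np.array([[352,308],[452,318]])*k,.092);print('lip',L,np.degrees(np.arctan2(*(L[1]-L[0])[[1,0]])))
i=cv2.imread('pics/w1.png')[145:285,120:320]; cv2.imwrite('pics/w1c.png',cv2.resize(i,(800,560),interpolation=cv2.INTER_CUBIC))
E
```

```text
reader [0.50596404 0.07189768] 21.765585038984394 6.178384201152909
corners w [[0.613, -0.001, 0.045], [0.473, -0.052, 0.045], [0.395, 0.139, 0.045], [0.536, 0.199, 0.045]]
pin model [0.52079645 0.03474933] pin meas [[0.51206173 0.03387108 0.082     ]] [[0.51560938 0.03641053 0.082     ]]
lip [[0.45570839 0.06821488 0.092     ]
 [0.43776466 0.13607739 0.092     ]] 104.81079551312149
```

View pics/w1c.png

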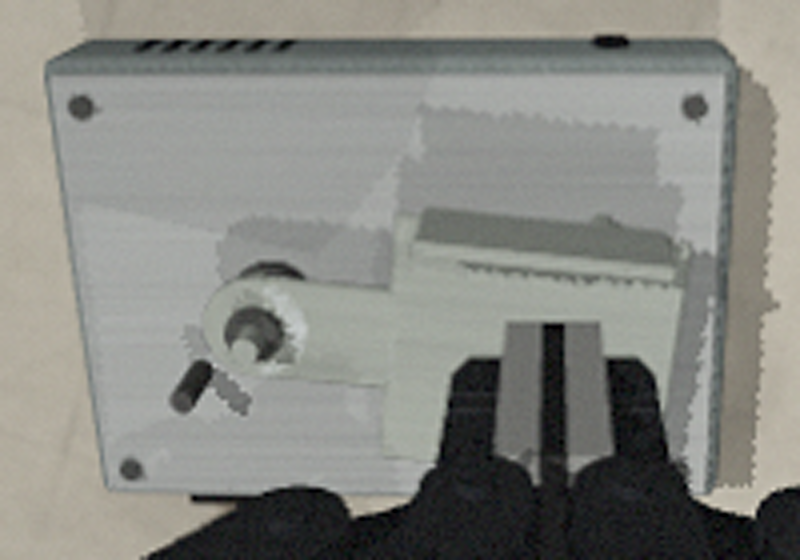

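The crop shows the cover slightly open, with the lip top running (415,240)-(675,265), the pin head at (250,335), and the stop post at (190,385). The fingers are on the free side of the lip, so I lower them and push along the arc.

```bash
python3 -m pendant '[[0,0,3,0,0,0,0],[0,0,6,0,0,0,0],[0,0,9,0,0,0,0],[0,0,11,0,0,0,0],[0,0,11.9,0,0,0,0],[0,0,11.9,0,0,0,0],[-0.7,-0.2,11.9,0,0,0,0],[-1.3,-0.5,11.9,0,0,0,0]]' && python3 -m pendant '[[-0.92,0.53,0,0,0,6,0],[-1.89,0.97,0,0,0,12,0],[-2.9,1.3,0,0,0,18,0],[-3.94,1.52,0,0,0,24,0],[-3.94,1.52,0,0,0,24,0]]'
```

```text
clock: 2.87
tcp_pos: [0.4362, 0.0937, 0.1006]
tcp_rot: [-180.0, 0.2, -159.1]
wrist_force: [0.4, 0.1, 0.7]
grip_width: -0.0
grip_force: 0.0
clock: 3.28
tcp_pos: [0.4703, 0.1229, 0.1018]
tcp_rot: [179.9, 0.4, 176.8]
wrist_force: [-0.0, -0.2, 0.2]
grip_width: 0.0
grip_force: 0.0
```

```bash
python3 -m pendant '[[-0.92,0.53,0,0,0,6,0],[-1.89,0.97,0,0,0,12,0],[-2.9,1.3,0,0,0,18,0],[-3.94,1.52,0,0,0,24,0],[-4.99,1.64,0,0,0,30,0],[-6.06,1.64,0,0,0,36,0],[-7.11,1.53,0,0,0,42,0],[-7.11,1.53,0,0,0,42,0]]'; python3 - <<'E'
from h import *
st(); c=cam('scene'); save(c,'s2'); i=c['img'][170:320,140:340,::-1]; cv2.imwrite('pics/s2b.png',cv2.convertScaleAbs(cv2.resize(i,(800,600),interpolation=cv2.INTER_CUBIC),alpha=1.5))
E
```

```text
clock: 3.95
tcp_pos: [0.5408, 0.1329, 0.101]
tcp_rot: [179.8, 0.2, 134.9]
wrist_force: [1.0, 0.2, 1.0]
grip_width: -0.0002
grip_force: 0.0
{'clock': 3.95, 'qpos': [9.336, 18.196, 108.047, -0.027, 53.46, -35.539], 'tcp_pos': [0.541, 0.133, 0.101], 'tcp_rot': [179.771, 0.19, 134.891], 'wrist_force': [1.029, 0.215, 1.014], 'grip_width': -0.0, 'grip_force': 0.0}
```

View pics/s2b.png

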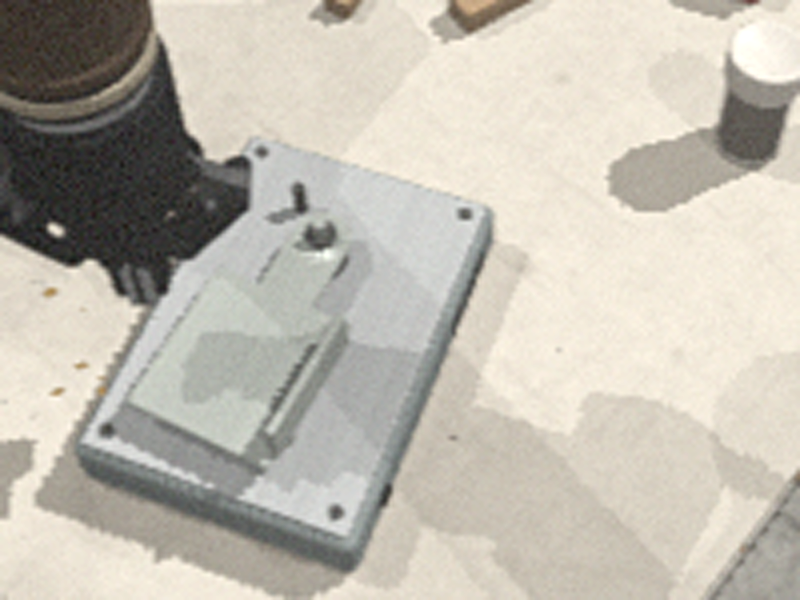

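The cover hasn't moved: the lip is still at crop (310,390), while the fingers are now at (145,290) beyond the back edge. I'll check where the fingertips project.

```bash
python3 - <<'E'
from h import *
c=load('s2'); w=load('w1')
for z in(.076,.1): print(z,(w2pix(c,[[.541,.133,z]])-[140,170])*4)
for z in (.193,.218): print('w1 tip crop',(w2pix(w,[[.42,.0934,z]])-[120,145])*4)
# lip model in s2, cover angle th
p=np.array([.5035,.0705]);
for th in(0,.06,.12):
    a=np.radians(21.1)-th; a0=np.radians(21.1); Y0=np.array([-np.sin(a0),np.cos(a0)]); X=np.array([np.cos(a),np.sin(a)]);Y=np.array([-X[1],X[0]]); pin=p-.04*Y0
    q=[np.r_[pin+(s)*Y-.042*X,z] for s in(.048,.122) for z in(.062,.092)]
    print(th,((w2pix(c,q)-[140,170])*4).round().tolist(), ((w2pix(w,q)-[120,145])*4).round().tolist())
E
```

```text
0.076 [[156.18624    328.05943326]]
0.1 [[148.42398431 304.86298944]]
w1 tip crop [[556.59717656 274.99710176]]
w1 tip crop [[557.36707167 339.18378331]]
0 [[361.0, 339.0], [358.0, 311.0], [305.0, 464.0], [299.0, 438.0]] [[409.0, 185.0], [396.0, 220.0], [657.0, 184.0], [667.0, 219.0]]
0.06 [[354.0, 342.0], [351.0, 313.0], [289.0, 463.0], [283.0, 437.0]] [[418.0, 194.0], [405.0, 230.0], [664.0, 207.0], [675.0, 245.0]]
0.12 [[347.0, 343.0], [343.0, 315.0], [274.0, 462.0], [268.0, 436.0]] [[426.0, 204.0], [414.0, 241.0], [670.0, 231.0], [681.0, 270.0]]
```

```bash
python3 -m pendant '[[0,0,-1.5,0,0,0,0],[0,0,-3,0,0,0,0],[1,-2,-3,0,0,-6,0],[2,-4,-3,0,0,-12,0],[3,-6,-3,0,0,-18,0],[4,-8,-3,0,0,-24,0],[4.8,-10,-3,0,0,-30,0],[5.3,-11.1,-3,0,0,-36,0]]' && python3 -m pendant '[[0,0,0,0,0,-6,0],[0,0,0,0,0,-12,0],[0,0,0,0,0,-18,0],[0,0,0,0,0,-24,0],[0,0,0,0,0,-30,0],[0,0,0.5,0,0,-30,0],[0,0,1,0,0,-30,0],[0,0,1,0,0,-30,0]]'; python3 - <<'E'
from h import *
s=st(); c=cam('side'); save(c,'d1'); u,v=w2pix(c,[[.44,.1,.09]])[0]; u0,v0=int(u-80),int(v-70); print(u0,v0)
i=c['img'][v0:v0+120,u0:u0+160,::-1]; cv2.imwrite('pics/d1b.png',cv2.convertScaleAbs(cv2.resize(i,(800,600),interpolation=cv2.INTER_CUBIC),alpha=1.5))
t=np.array(s['tcp_pos']); 
for dz in(0,.025): print(dz,(w2pix(c,[t-[0,0,dz]])-[u0,v0])*5)
E
```

```text
clock: 4.67
tcp_pos: [0.4179, 0.0916, 0.129]
tcp_rot: [-180.0, -0.1, 171.4]
wrist_force: [-0.0, 0.9, -0.5]
grip_width: -0.0004
grip_force: 0.0
clock: 5.33
tcp_pos: [0.4199, 0.0922, 0.1182]
tcp_rot: [180.0, -0.1, -159.2]
wrist_force: [-0.1, 0.7, -0.5]
grip_width: 0.0002
grip_force: 0.0
{'clock': 5.333, 'qpos': [6.571, 3.636, 123.461, 0.0, 53.026, -104.278], 'tcp_pos': [0.42, 0.092, 0.118], 'tcp_rot': [179.97, -0.119, -159.15], 'wrist_force': [-0.147, 0.681, -0.505], 'grip_width': 0.0, 'grip_force': 0.0}
110 104
0 [[366.17871262 310.62791596]]
0.025 [[369.51421201 359.67851586]]
```

View pics/d1b.png

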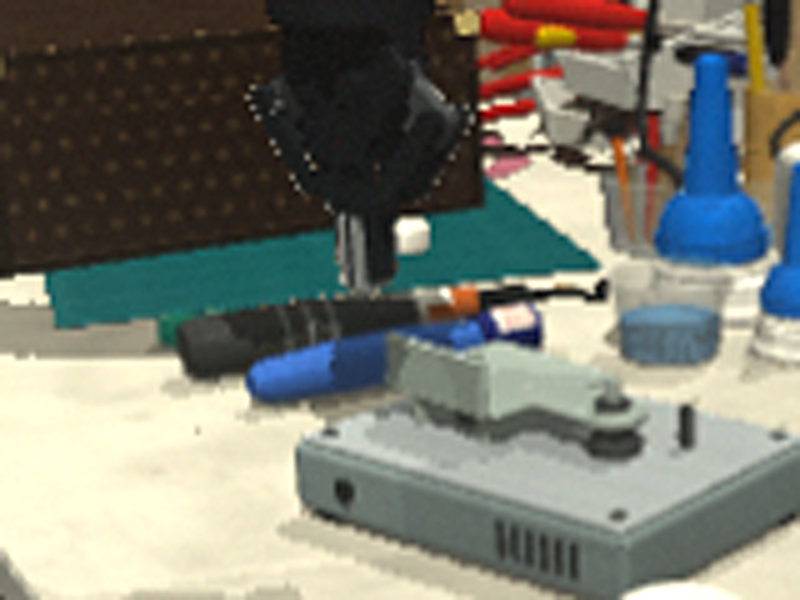

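The side picture shows the fingertips at crop (367,292), about 9 mm above the projected TCP rather than 25 mm below it, so the tips passed over the lip. The cover still sits at (440,380). I'll use a TCP height of 0.071, which is safe under either reading, and push again.

```bash
python3 -m pendant '[[0,0,1.5,0,0,0,0],[0,0,3,0,0,0,0],[0,0,4,0,0,0,0],[0,0,4.7,0,0,0,0],[0,0,4.7,0,0,0,0],[-0.6,-0.2,4.7,0,0,0,0],[-1.3,-0.4,4.7,0,0,0,0],[-1.3,-0.4,4.7,0,0,0,0]]' && python3 -m pendant '[[-0.92,0.53,0,0,0,6,0],[-1.89,0.97,0,0,0,12,0],[-2.9,1.3,0,0,0,18,0],[-3.94,1.52,0,0,0,24,0],[-3.94,1.52,0,0,0,24,0]]'; python3 - <<'E'
from h import *
a=load('s2')['img'].astype(int); c=cam('scene'); save(c,'s3'); b=c['img'].astype(int)
# cover region change: plate patch near lens-end robot side (crop s2 (250,440))
for x,y in((250,440),(300,390),(200,350),(150,390),(320,360)):
    u,v=140+x//4,170+y//4; print((x,y),a[v-1:v+2,u-1:u+2].mean((0,1)).round(),b[v-1:v+2,u-1:u+2].mean((0,1)).round())
E
```

```text
clock: 6.05
tcp_pos: [0.4382, 0.0935, 0.0735]
tcp_rot: [-179.9, 0.3, -159.1]
wrist_force: [0.4, -0.7, 0.9]
grip_width: -0.0003
grip_force: 0.0
clock: 6.47
tcp_pos: [0.469, 0.1225, 0.0733]
tcp_rot: [179.9, 0.2, 176.8]
wrist_force: [1.1, 0.8, 0.8]
grip_width: 0.0
grip_force: 0.0
(250, 440) [112. 115. 110.] [99. 99. 98.]
(300, 390) [106. 107. 103.] [133. 134. 132.]
(200, 350) [117. 120. 115.] [37. 36. 37.]
(150, 390) [133. 136. 130.] [52. 52. 52.]
(320, 360) [97. 99. 94.] [ 97. 100.  95.]
```

```bash
python3 -m pendant '[[-0.92,0.53,0,0,0,6,0],[-1.89,0.97,0,0,0,12,0],[-2.9,1.3,0,0,0,18,0],[-3.94,1.52,0,0,0,24,0],[-4.99,1.64,0,0,0,30,0],[-6.06,1.64,0,0,0,36,0],[-7.11,1.53,0,0,0,42,0],[-7.11,1.53,0,0,0,42,0]]' && python3 -m pendant '[[-0.92,0.53,0,0,0,6,0],[-1.89,0.97,0,0,0,12,0],[-2.9,1.3,0,0,0,18,0],[-3.94,1.52,0,0,0,24,0],[-4.5,1.6,0,0,0,27,0],[-4.5,1.6,0,0,0,27,0]]' && python3 -m pendant '[[-0.5,0.25,0,0,0,3,0],[-0.92,0.53,0,0,0,6,0],[-0.92,0.53,0,0,0,6,0]]'
```

```text
clock: 7.18
tcp_pos: [0.5402, 0.1326, 0.0729]
tcp_rot: [179.9, 0.1, 134.9]
wrist_force: [0.5, -0.1, -0.6]
grip_width: -0.0001
grip_force: 0.0
clock: 7.68
tcp_pos: [0.5816, 0.1114, 0.0725]
tcp_rot: [180.0, 0.0, 108.0]
wrist_force: [1.0, -0.4, -0.3]
grip_width: 0.0
grip_force: 0.0
clock: 7.93
tcp_pos: [0.5886, 0.1046, 0.0722]
tcp_rot: [-180.0, 0.0, 102.1]
wrist_force: [0.2, 0.1, 0.3]
grip_width: 0.0001
grip_force: 0.0
```

```bash
python3 -m pendant '[[-0.3,0.1,0,0,0,1,0],[-0.6,0.1,0,0,0,1,0],[-0.6,0.1,0,0,0,1,0]]' && python3 -m pendant '[[-0.3,0,0,0,0,0,0],[-0.6,0,0,0,0,0,0],[-0.6,0,0,0,0,0,0]]'
```

```text
clock: 8.18
tcp_pos: [0.5895, 0.1032, 0.0722]
tcp_rot: [-179.9, -0.4, 100.9]
wrist_force: [-2.0, 10.3, 0.9]
grip_width: 0.0001
grip_force: 5.4
clock: 8.43
tcp_pos: [0.5896, 0.103, 0.0723]
tcp_rot: [-179.9, -1.0, 100.7]
wrist_force: [-3.8, 23.9, 2.5]
grip_width: 0.0005
grip_force: 12.5
```

```bash
python3 -m pendant '[[1.5,0,0,0,0,0,0],[3,0,0,0,0,0,0],[3.5,0,-3,0,0,0,0],[3.5,0,-6,0,0,0,0],[3,-2,-9,0,0,0,0],[2,-4.5,-12,0,0,0,0],[0.5,-7.5,-12.5,0,0,0,0],[-1.2,-9.8,-12.5,0,0,0,0]]' && python3 -m pendant '[[0,0,0,0,0,0,0],[0,0,0,0,0,0,0]]'; python3 - <<'E'
from h import *
st(); c=cam('wrist'); save(c,'w2'); save(cam('scene'),'s4')
u,v=w2pix(c,[[.487,.1125,.059]])[0]; print(u,v)
j=cv2.resize(c['img'][:,:,::-1],(800,600),interpolation=cv2.INTER_CUBIC)
cv2.imwrite('pics/w2b.png',j)
E
```

```text
clock: 9.1
tcp_pos: [0.4984, 0.0631, 0.2003]
tcp_rot: [179.7, 0.1, 101.1]
wrist_force: [-0.4, -0.7, -0.2]
grip_width: -0.0001
grip_force: 0.0
clock: 9.27
tcp_pos: [0.4971, 0.0625, 0.1973]
tcp_rot: [180.0, 0.0, 100.9]
wrist_force: [-0.5, 0.6, 0.2]
grip_width: 0.0001
grip_force: 0.0
{'clock': 9.267, 'qpos': [2.198, 5.187, 111.175, -0.025, 63.632, -8.689], 'tcp_pos': [0.497, 0.062, 0.197], 'tcp_rot': [179.998, 0.023, 100.899], 'wrist_force': [-0.526, 0.634, 0.191], 'grip_width': 0.0, 'grip_force': 0.0}
257.43719969603944 124.08406514031026
```

View pics/w2b.png

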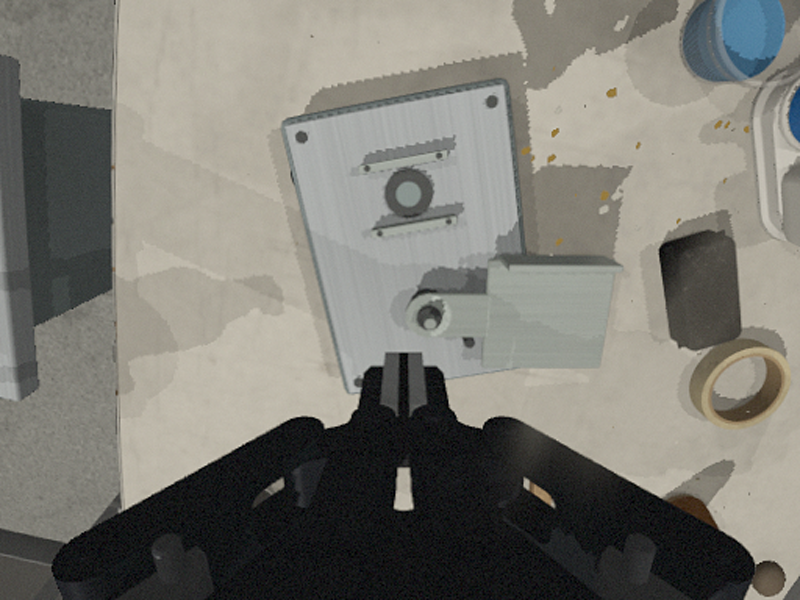

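The cover is at the stop at (550,310) and the rails and lens are uncovered, with the lens at (409,193). The rails run (362,168)-(443,155) and (370,234)-(457,218). Next I go above the block with the fingers open, and measure the lens from both cameras.

```bash
python3 -m pendant '[[-2,0,0,0,0,0,6],[-5,0.3,0,0,0,2,6],[-8,0.6,0,0,0,6,6],[-11,0.9,0,0,0,10,6],[-14,1.1,0,0,0,14,6],[-17,1.3,0,0,0,18,6]]' && python3 -m pendant '[[-2.5,-0.5,0,0,0,0,6],[-5.5,-1.2,0,0,0,0,6],[-8.5,-1.9,0,0,0,0,6],[-11.5,-2.6,0,0,0,0,6],[-14,-3.2,0,0,0,0,6],[-15,-3.5,0,0,0,0,6],[-15,-3.5,0,0,0,0,6],[-15,-3.5,0,0,0,0,6]]'; python3 - <<'E'
from h import *
st(); c=cam('wrist'); save(c,'w3'); save(cam('scene'),'s5'); 
def seg(c,mask,box):
    u0,v0,u1,v1=box; m=np.zeros(mask.shape,np.uint8); m[v0:v1,u0:u1]=mask[v0:v1,u0:u1]
    return max(cv2.findContours(m,cv2.RETR_EXTERNAL,cv2.CHAIN_APPROX_NONE)[0],key=cv2.contourArea)
# lens bezel, wrist
w=load('w2'); g=cv2.cvtColor(w['img'],cv2.COLOR_RGB2GRAY)
r=g[110:138,245:280]; print('\n'.join(' '.join('%3d'%x for x in row[::1]) for row in r[::2]))
i=c['img']; B=w2pix(c,[[.5888,-.2051,.022]])[0]; print('block px',B)
hsv=cv2.cvtColor(i,cv2.COLOR_RGB2HSV); u,v=B.astype(int); print(hsv[v-2:v+3:2,u-2:u+3:2].tolist(), hsv[v-60,u].tolist(),hsv[v,u-60].tolist())
j=cv2.resize(i[:,:,::-1],(800,600),interpolation=cv2.INTER_CUBIC); cv2.imwrite('pics/w3b.png',j)
E
```

```text
clock: 9.87
tcp_pos: [0.5445, -0.102, 0.1967]
tcp_rot: [-180.0, -0.0, 82.8]
wrist_force: [0.8, 0.6, 0.2]
grip_width: 0.0599
grip_force: 0.0
clock: 10.53
tcp_pos: [0.4904, -0.2453, 0.1967]
tcp_rot: [-180.0, -0.1, 82.9]
wrist_force: [0.0, 0.4, -0.5]
grip_width: 0.0598
grip_force: 0.0
{'clock': 10.533, 'qpos': [-31.153, 10.548, 105.125, 0.061, 64.376, -24.035], 'tcp_pos': [0.49, -0.245, 0.197], 'tcp_rot': [-179.978, -0.071, 82.856], 'wrist_force': [0.003, 0.37, -0.527], 'grip_width': 0.06, 'grip_force': 0.0}
154 159 159 162 157 161 129  86  82  63  75  84  79  80  75  79  84  83  84  79  85  78  75  77  96 115 121 124 163 171 170 171 171 170 168
157 157 161 162 157 125  87  79  81  82  86  83  84  84  86  85  88  91  85  84  83  88  84  87  88  81  82 110 123 120 116 160 171 172 169
167 164 164 147 108  82  83  87  85  86  86  87  83  89  83  81  82  83  88  83  85  83  87  84  84  85  82  82  83 110 140 157 168 172 172
168 171 150 102  82  83  83  84  88  86  86  84  90 105 116 121 124 118 115  99  93  85  80  83  83  82  83  80  84  76 106 127 158 170 172
164 148 105  79  85  82  84  
[... 886 characters left out ...]
 145 139 115  88  84  83  84  82  83  82  79 135 159 165 169 171
169 163 151 121  87  83  83  85  80  83  87  81  84  86  95 109 108 101 100  84  78  81  84  81  84  80  84  79  86 116 138 145 159 138 123
166 170 167 158 140 113  84  85  81  84  79  86  82  83  84  85  82  80  88  85  84  83  85  86  85  85  75  81  98 120 118 122 119 120 123
168 171 169 155 142 141 125 105  85  84  91  85  86  81  85  87  83  86  85  79  68  73  72  73  75  95 106 114 115 120 117 124 122 119 122
block px [336.31782746 120.95429531]
[[[16, 109, 117], [17, 108, 134], [18, 101, 137]], [[17, 104, 140], [18, 104, 140], [17, 106, 137]], [[17, 101, 144], [17, 108, 137], [18, 105, 139]]] [19, 29, 169] [23, 25, 176]
```

```bash
cat > b.py <<'E'
from m import *
def block(c,guess,name,rev=False):
    hsv=cv2.cvtColor(c['img'],cv2.COLOR_RGB2HSV); u,v=w2pix(c,[guess])[0].astype(int)
    m=((hsv[...,1]>65)&(hsv[...,0]>8)&(hsv[...,0]<26)).astype(np.uint8)
    n,l,s,ce=cv2.connectedComponentsWithStats(cv2.morphologyEx(m,cv2.MORPH_OPEN,np.ones((3,3))))
    k=l[v,u]; P=np.argwhere(l==k)[:,::-1]; print(name,'area',s[k][4],'box',s[k][:4])
    # silhouette fit: project 3D box, compare convex hull mask via moments/IoU
    M=(l==k).astype(np.uint8)
    def hull(p):
        a=p[2];X=np.array([np.cos(a),np.sin(a)]);Y=np.array([-X[1],X[0]])
        q=[np.r_[p[:2]+sx*.013*X+sy*.035*Y,z] for sx in(-1,1) for sy in(-1,1) for z in(guess[2]-.022,guess[2])]
        return cv2.convexHull(w2pix(c,q).astype(np.float32))
    def cost(p):
        A=np.zeros((M.shape[0]*4,M.shape[1]*4),np.uint8); cv2.fillPoly(A,[((hull(p)+.5)*4).astype(np.int32)],255)
        A=cv2.resize(A,M.shape[::-1],interpolation=cv2.INTER_AREA)/255.; return np.abs(A-M).sum()/M.sum()
    from scipy.optimize import minimize
    best=min((minimize(cost,[guess[0],guess[1],np.radians(a)],method='Nelder-Mead',options=dict(initial_simplex=np.array([[guess[0],guess[1],np.radians(a)]]*4)+np.vstack([np.zeros(3),np.diag([.006,.006,.12])]))) for a in(guess[3]-8,guess[3],guess[3]+8)),key=lambda r:r.fun)
    p=best.x; print(name,p[:2].round(4),'long deg',np.degrees(p[2])+90,'mismatch',round(best.fun,3)); return p
E
python3 - <<'E'
from b import *
import warnings
L=pix2w(load('w2'),[[261.2,123.8]],.049); print('lens w',L)
w=load('w2'); k=.64
for n,e in(('rail1',[[362,168],[443,155]]),('rail2',[[370,234],[457,218]]),('front',[[285,123],[348,391]]),('left',[[285,123],[508,80]]),('back',[[508,80],[526,253]])):
    z=.059 if 'rail' in n else .045
    P=pix2w(w,np.array(e)*k,z); d=P[1]-P[0]; print(n,P.round(4).tolist(),np.degrees(np.arctan2(d[1],d[0])))
s=load('s4'); print('lens predicted in scene',w2pix(s,L)); g=cv2.cvtColor(s['img'],cv2.COLOR_RGB2GRAY); u,v=w2pix(s,L)[0].astype(int)
print('\n'.join(' '.join('%3d'%x for x in r) for r in g[v-13:v+14,u-15:u+16]))
def wrap(c,n): return block(c,[.5888,-.2051,.022,-7.3],n)
wrap(load('w3'),'wrist'); wrap(load('scene0'),'scene'); wrap(load('side0'),'side')
E
```

```text
lens w [[0.49109668 0.11269195 0.049     ]]
rail1 [[0.4578, 0.124, 0.059], [0.5084, 0.1422, 0.059]] 19.7325652547782
rail2 [[0.4703, 0.0817, 0.059], [0.5266, 0.1037, 0.059]] 21.407495667017706
front [[0.4006, 0.1429, 0.045], [0.4735, -0.0513, 0.045]] -69.42666282174649
left [[0.4006, 0.1429, 0.045], [0.5415, 0.1974, 0.045]] 21.13736229031772
back [[0.5415, 0.1974, 0.045], [0.5843, 0.0869, 0.045]] -68.83088634262758
lens predicted in scene [[204.16991207 265.55243695]]
124 127 125 125 125 119 104  81  72  83 117 126 124 126 121 119 119 119 121 123 125 122 125 125 119 123 122 123 119 126 121
128 128 125 124 123 119 108  84  63  61  70  93 120 126 126 122 124 122 116 114 122 123 123 122 121 121 122 122 122 120 120
129 124 125 125 101  88  85  72  68  62  56  65  65  73  94 116 129 125 121 122 123 117 120 118 121 120 125 120 120 122 126
125 123 124 117  95  84  85  83  81  74  65  65  59  57  62  67  75  91 114 126 127 122 122 122 119 121 119 123 120 124 126
127 126 124 105  90  86  82  87  83  88  86  85  69  66  57  59  59  66  69  74  92 113 123 125 121 124 123 118 117 120 124
126 121
[... 2529 characters left out ...]
 61  55  60  61  71  79  95  93 113 125 114 115 125 124 123 122 122
125 125 126 129 104 113 104  87  87  86  86  87  85  86  86  78  66  57  63  61  66  68  81  93  96 116 126 123 122 120 120Traceback (most recent call last):
  File "<stdin>", line 11, in <module>
  File "<stdin>", line 10, in wrap
  File "b.py", line 3, in block
    hsv=cv2.cvtColor(c['img'],cv2.COLOR_RGB2HSV); u,v=w2pix(c,[guess])[0].astype(int)
                                                      ~~~~~^^^^^^^^^^^
  File "h.py", line 18, in w2pix
    q=(np.array(P,float).reshape(-1,3)-c['W'][:3,3])@c['W'][:3,:3]; q=q*[1,-1,-1]
       ~~~~~~~~~~~~~~~~~~~~~~~~~^^^^^^
ValueError: cannot reshape array of size 4 into shape (3)
```

```bash
sed -i 's/w2pix(c,\[guess\])/w2pix(c,[guess[:3]])/' b.py; python3 - <<'E'
from b import *
for n in('w3','scene0','side0'): block(load(n),[.5888,-.2051,.022,-7.3],n)
E
```

```text
w3 area 1446 box [324  95  35  60]
w3 [ 0.5969 -0.2114] long deg 76.85714471371729 mismatch 0.101
scene0 area 247 box [253 159  24  18]
scene0 [ 0.597  -0.2143] long deg 83.32597442756934 mismatch 0.267
side0 area 390 box [309 225  26  23]
side0 [ 0.5975 -0.2114] long deg 73.89633456430956 mismatch 0.108
```

```bash
python3 -m pendant '[[0,2,0,0,0,2,6],[0,5,1.5,0,0,4,6],[0,8,4,0,0,6.4,6],[-0.3,9.6,6,0,0,6.4,6],[-0.3,9.6,7.5,0,0,6.4,6],[-0.3,9.6,7.5,0,0,6.4,6],[-0.3,9.6,7.5,0,0,6.4,6]]'; python3 - <<'E'
from b import *
s=st(); c=cam('wrist'); save(c,'w4')
p=block(c,[.597,-.2114,.022,-13.5],'w4')
yaw=np.radians(s['tcp_rot'][2]); X=np.array([np.cos(yaw),np.sin(yaw)]);Y=np.array([X[1],-X[0]]); d=p[:2]-s['tcp_pos'][:2]
print('shift cm',d@X*100,d@Y*100,'turn',s['tcp_rot'][2]-np.degrees(p[2])-90)
E
```

```text
clock: 11.22
tcp_pos: [0.5843, -0.2584, 0.1207]
tcp_rot: [-179.8, -0.1, 76.6]
wrist_force: [0.3, -0.2, 0.5]
grip_width: 0.0596
grip_force: 0.0
{'clock': 11.217, 'qpos': [-27.772, 25.084, 95.551, 0.015, 59.581, -14.383], 'tcp_pos': [0.584, -0.258, 0.121], 'tcp_rot': [-179.794, -0.066, 76.604], 'wrist_force': [0.271, -0.197, 0.522], 'grip_width': 0.06, 'grip_force': 0.0}
w4 area 2095 box [246  92  28  76]
w4 [ 0.5968 -0.2119] long deg 76.59244341361328 mismatch 0.059
shift cm 4.8162095452460445 0.13795082638223233 turn 0.011655294772694447
```

```bash
python3 -m pendant '[[2.5,0.1,1,0,0,0,6],[4.8,0.1,2.5,0,0,0,6],[4.8,0.1,5,0,0,0,6],[4.8,0.1,7.5,0,0,0,6],[4.8,0.1,9,0,0,0,6],[4.8,0.1,9,0,0,0,6],[4.8,0.1,9,0,0,0,6]]' && python3 -m pendant '[[0,0,0.4,0,0,0,6],[0,0,0.8,0,0,0,6],[0,0,0.8,0,0,0,6]]'; python3 - <<'E'
from h import *
save(cam('side'),'d5'); s=st(); c=load('d5'); t=np.array(s['tcp_pos'])
u,v=w2pix(c,[t])[0]; u0,v0=int(u-50),int(v-45); print(u0,v0,[((w2pix(c,[t-[0,0,z]])-[u0,v0])*8).round().tolist() for z in(0,.025)])
cv2.imwrite('pics/d5b.png',cv2.convertScaleAbs(cv2.resize(c['img'][v0:v0+70,u0:u0+100,::-1],(800,560),interpolation=cv2.INTER_CUBIC),alpha=1.5))
E
```

```text
clock: 11.85
tcp_pos: [0.5971, -0.2139, 0.0331]
tcp_rot: [180.0, -0.0, 76.5]
wrist_force: [0.6, 0.4, 0.8]
grip_width: 0.06
grip_force: 0.0
clock: 12.1
tcp_pos: [0.5977, -0.2145, 0.0252]
tcp_rot: [179.9, 0.0, 76.5]
wrist_force: [0.5, 0.3, -1.0]
grip_width: 0.0603
grip_force: 0.0
{'clock': 12.15, 'qpos': [-23.677, 31.904, 98.337, 0.0, 49.689, -10.144], 'tcp_pos': [0.597, -0.214, 0.025], 'tcp_rot': [179.93, 0.012, 76.467], 'wrist_force': [0.357, 0.195, 0.269], 'grip_width': 0.06, 'grip_force': 0.0}
272 184 [[[403.0, 366.0]], [[396.0, 449.0]]]
```

```bash
python3 -m pendant '[[0,0,0.4,0,0,0,6],[0,0,0.8,0,0,0,6],[0,0,0.8,0,0,0,6]]' && python3 -m pendant '[[0,0,0.3,0,0,0,6],[0,0,0.6,0,0,0,6],[0,0,0.6,0,0,0,6]]' && python3 -m pendant '[[0,0,0.3,0,0,0,6],[0,0,0.5,0,0,0,6],[0,0,0.5,0,0,0,6]]'
```

```text
clock: 12.4
tcp_pos: [0.5963, -0.2139, 0.0153]
tcp_rot: [-179.9, -0.0, 76.5]
wrist_force: [-0.5, 0.6, -0.4]
grip_width: 0.06
grip_force: 0.0
clock: 12.65
tcp_pos: [0.5964, -0.2139, 0.0093]
tcp_rot: [-179.9, -0.0, 76.5]
wrist_force: [-0.6, -0.2, -0.3]
grip_width: 0.0602
grip_force: 0.0
clock: 12.9
tcp_pos: [0.5965, -0.2139, 0.0045]
tcp_rot: [-179.9, -0.0, 76.5]
wrist_force: [-0.7, 0.3, -0.4]
grip_width: 0.06
grip_force: 0.0
```

```bash
python3 -m pendant '[[0,0,0.3,0,0,0,6],[0,0,0.5,0,0,0,6],[0,0,0.5,0,0,0,4.5],[0,0,0.5,0,0,0,3],[0,0,0.5,0,0,0,1.5],[0,0,0.5,0,0,0,1.5],[0,0,0.5,0,0,0,1.5],[0,0,0.5,0,0,0,1.5]]'
```

```text
clock: 13.57
tcp_pos: [0.5974, -0.2143, 0.0005]
tcp_rot: [180.0, 0.0, 76.5]
wrist_force: [0.6, 0.9, 1.4]
grip_width: 0.024
grip_force: 60.8
```

```bash
python3 -m pendant '[[0,0,-1,0,0,0,1.5],[0,0,-3,0,0,0,1.5],[0,0,-6,0,0,0,1.5],[0,0,-9,0,0,0,1.5],[0,0,-12,0,0,0,1.5],[0,0,-14,0,0,0,1.5],[0,0,-15,0,0,0,1.5],[0,0,-15,0,0,0,1.5]]' && python3 -m pendant '[[1,-0.6,0,0,0,0,1.5],[3,-1.8,0,0,0,0,1.5],[5,-3,0,0,0,0,1.5],[7,-4.3,0,0,0,0,1.5],[9,-5.5,0,0,0,0,1.5],[11,-6.7,0,0,0,0,1.5],[13,-8,0,0,0,0,1.5],[14.5,-8.9,0,0,0,0,1.5]]' && python3 -m pendant '[[2,-1.2,0,0,0,-4,1.5],[4,-2.4,0,0,0,-9,1.5],[6,-3.7,0,0,0,-14,1.5],[8,-4.9,0,0,0,-19,1.5],[10,-6.1,0,0,0,-24,1.5],[12,-7.4,0,0,0,-29,1.5],[13.7,-8.4,0,0,0,-33,1.5],[14.6,-8.9,0,0,0,-34.6,1.5]]' && python3 -m pendant '[[0,0,0,0,0,0,1.5],[0,0,0,0,0,0,1.5],[0,0,0,0,0,0,1.5]]'; python3 - <<'E'
from b import *
s=st(); t=s['tcp_pos']
for n in('wrist','side','scene'):
    c=cam(n); save(c,'h_'+n)
    try: block(c,[t[0]-.0008,t[1]+.002,t[2]+.0215,21.1],n)
    except Exception as e: print(n,e)
E
```

```text
clock: 14.23
tcp_pos: [0.5991, -0.215, 0.1539]
tcp_rot: [179.6, 0.1, 76.5]
wrist_force: [0.2, -0.1, -0.3]
grip_width: 0.0244
grip_force: 60.6
clock: 14.9
tcp_pos: [0.5405, -0.0495, 0.147]
tcp_rot: [-179.6, -0.0, 76.5]
wrist_force: [-0.1, -0.5, -1.1]
grip_width: 0.0244
grip_force: 60.5
clock: 15.57
tcp_pos: [0.4881, 0.1124, 0.1474]
tcp_rot: [-179.7, -0.1, 111.3]
wrist_force: [-0.5, -0.6, -0.8]
grip_width: 0.0244
grip_force: 60.5
clock: 15.82
tcp_pos: [0.4916, 0.1097, 0.1494]
tcp_rot: [-179.9, 0.0, 111.0]
wrist_force: [0.6, -0.2, -0.3]
grip_width: 0.024
grip_force: 60.5
{'clock': 15.817, 'qpos': [7.651, 9.018, 113.044, -0.039, 58.013, -13.346], 'tcp_pos': [0.492, 0.11, 0.149], 'tcp_rot': [-179.92, 0.015, 111.017], 'wrist_force': [0.591, -0.153, -0.287], 'grip_width': 0.024, 'grip_force': 60.548}
wrist area 5482 box [234 172  49 121]
wrist [0.4912 0.1108] long deg 111.45367342279563 mismatch 0.085
side area 177565 box [  0   0 512 384]
side [ 0.1788 -0.9155] long deg 65.80100273100291 mismatch 0.107
scene area 349 box [185 226  18  30]
scene [0.4985 0.1158] long deg 137.4222878881132 mismatch 0.746b.py:14: RuntimeWarning: invalid value encountered in cast
  A=np.zeros((M.shape[0]*4,M.shape[1]*4),np.uint8); cv2.fillPoly(A,[((hull(p)+.5)*4).astype(np.int32)],255)
```

```bash
python3 -m pendant '[[0.1,0,1,0,0,0,1.5],[0.15,0,3,0,0,0,1.5],[0.15,0,5,0,0,0,1.5],[0.15,0,6.5,0,0,0,1.5],[0.15,0,7.7,0,0,0,1.5],[0.15,0,8.4,0,0,0,1.5],[0.15,0,8.5,0,0,0,1.5],[0.15,0,8.5,0,0,0,1.5]]' && python3 -m pendant '[[0,0,0.1,0,0,0,1.5],[0,0,0.2,0,0,0,1.5],[0,0,0.2,0,0,0,1.5]]' && python3 -m pendant '[[0,0,0.1,0,0,0,1.5],[0,0,0.2,0,0,0,1.5],[0,0,0.2,0,0,0,1.5]]'
```

```text
clock: 16.63
tcp_pos: [0.4911, 0.1115, 0.0646]
tcp_rot: [-179.9, -0.0, 111.0]
wrist_force: [0.5, -0.2, -0.9]
grip_width: 0.0237
grip_force: 60.5
clock: 16.88
tcp_pos: [0.4921, 0.1119, 0.0639]
tcp_rot: [179.9, 0.0, 111.1]
wrist_force: [1.0, 0.2, -0.5]
grip_width: 0.0239
grip_force: 60.5
clock: 17.13
tcp_pos: [0.4914, 0.1118, 0.0612]
tcp_rot: [180.0, 0.0, 111.1]
wrist_force: [0.4, 0.4, -1.3]
grip_width: 0.024
grip_force: 60.5
```

```bash
python3 -m pendant '[[0,0,0.1,0,0,0,1.5],[0,0,0.1,0,0,0,1.5],[0,0,0.1,0,0,0,1.5]]' && python3 -m pendant '[[0,0,0.1,0,0,0,1.5],[0,0,0.1,0,0,0,1.5],[0,0,0.1,0,0,0,1.5]]'; python3 - <<'E'
from b import *
s=st(); t=s['tcp_pos']
c=cam('wrist'); save(c,'h2'); block(c,[t[0]-.0008,t[1]+.002,t[2]+.0215,21.1],'w')
E
```

```text
clock: 17.38
tcp_pos: [0.4913, 0.1118, 0.0601]
tcp_rot: [-180.0, -0.0, 111.1]
wrist_force: [0.3, 0.4, -0.9]
grip_width: 0.0239
grip_force: 60.5
clock: 17.63
tcp_pos: [0.4916, 0.1119, 0.0594]
tcp_rot: [180.0, 0.0, 111.1]
wrist_force: [-0.8, 0.4, 1.8]
grip_width: 0.0238
grip_force: 60.8
{'clock': 17.633, 'qpos': [7.867, 17.075, 115.829, 0.003, 47.081, -13.214], 'tcp_pos': [0.492, 0.112, 0.059], 'tcp_rot': [179.986, 0.001, 111.079], 'wrist_force': [-0.814, 0.354, 1.84], 'grip_width': 0.024, 'grip_force': 60.778}
w area 5504 box [234 172  49 121]
w [0.491  0.1129] long deg 111.44016017354791 mismatch 0.081
```

```bash
python3 -m pendant '[[0,0,0.1,0,0,0,1.5],[0,0,0.1,0,0,0,1.5],[0,0,0.1,0,0,0,1.5]]' && python3 -m pendant '[[0,0,0,0,0,0,2.6],[0,0,0,0,0,0,3],[0,0,0,0,0,0,3.5],[0,0,0,0,0,0,4.5],[0,0,0,0,0,0,5],[0,0,0,0,0,0,5],[0,0,0,0,0,0,5]]' && python3 -m pendant '[[0,0,-0.5,0,0,0,5],[0,0,-1.5,0,0,0,5],[0,0,-3,0,0,0,5],[0,0,-6,0,0,0,5],[0,0,-9,0,0,0,5],[-3,0,-12,0,0,0,5],[-6,0,-14,0,0,0,5],[-6,0,-14,0,0,0,5]]' && python3 -m pendant '[[0,0,0,0,0,0,5],[0,0,0,0,0,0,5]]'; python3 - <<'E'
from b import *
s=st(); c=cam('wrist'); save(c,'f'); p=block(c,[.491,.1128,.081,21.1],'w')
u,v=w2pix(c,[[.5,.09,.06]])[0]; u0,v0=max(0,int(u-100)),max(0,int(v-75)); cv2.imwrite('pics/fb.png',cv2.resize(c['img'][v0:v0+150,u0:u0+200,::-1],(800,600),interpolation=cv2.INTER_CUBIC))
E
```

```text
clock: 17.93
tcp_pos: [0.4917, 0.1118, 0.0594]
tcp_rot: [-180.0, 0.0, 111.1]
wrist_force: [-3.4, -1.2, 8.1]
grip_width: 0.0242
grip_force: 61.6
clock: 18.52
tcp_pos: [0.4913, 0.1118, 0.058]
tcp_rot: [-180.0, -0.0, 111.1]
wrist_force: [-0.2, 0.6, -0.2]
grip_width: 0.05
grip_force: 0.0
clock: 19.18
tcp_pos: [0.5193, 0.0524, 0.2056]
tcp_rot: [179.3, 0.4, 111.0]
wrist_force: [1.2, -0.3, 0.4]
grip_width: 0.05
grip_force: 0.0
clock: 19.35
tcp_pos: [0.5124, 0.056, 0.1982]
tcp_rot: [-180.0, -0.0, 111.0]
wrist_force: [-0.3, -0.1, -0.6]
grip_width: 0.0501
grip_force: 0.0
{'clock': 19.35, 'qpos': [1.37, 6.787, 109.288, 0.038, 63.96, -19.678], 'tcp_pos': [0.512, 0.056, 0.198], 'tcp_rot': [-179.979, -0.044, 111.03], 'wrist_force': [-0.332, -0.111, -0.632], 'grip_width': 0.05, 'grip_force': 0.0}
w area 1910 box [245  77  28  73]
w [0.4908 0.1137] long deg 111.22156491074018 mismatch 0.069
```

View pics/fb.png

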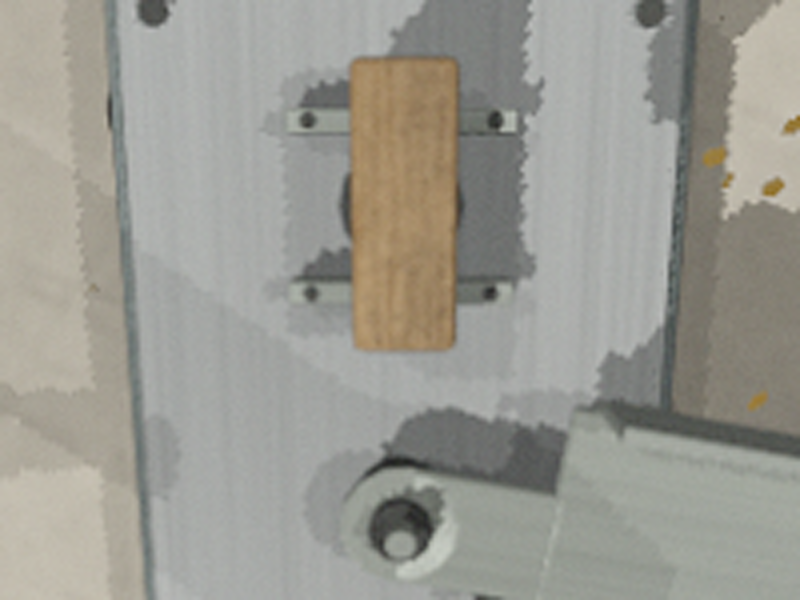

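The block lies at crop (404,203), square across both rails (at y 120 and 292) and centred on the lens. The cover stays swung aside at (690,500) and the gripper is clear of everything.

```bash
python3 -c "
from plant import robot
print(robot.sign_off())"
```

```text
the job is handed in; nothing more can be done
None
```

I swung the dust cover to its stop and laid the beech block flat across both rails, square and within about 1 mm of centre over the lens; the job is handed in at about 19 s, and the jar and tin were not part of any move.

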